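# Turn a brake pad lining-up over the edge of the measuring plate

## Task

The brake pad lying lining-down on the bench in front of the measuring plate has to be turned over for a wear check. With the fingertips push it up against the plate's front edge, tip it up on that edge until it flips over and lies lining-up on the plate, then push it on until its whole long edge sits flat against the stop bar at the back of the plate. Only push: do not pick the pad up, leave the other things where they are, and finish clear of everything.

Things in the scene. Friction and masses are not known exactly. Their poses are not given: they have to be found in the camera images.
- plate: measuring plate, fixed to the bench: bare aluminium, 6 mm thick, 130 mm deep (its x) by 460 mm wide (its y), with a dark steel stop bar along its back. Origin on the bench, in the middle of its front edge; x points level from the front edge to the stop bar (away from the robot), z up. The square 6 mm front edge is the wall to push against.
- stop (a point): middle of the stop bar's front face, 115 mm behind the plate's front edge and 14 mm above the bench. The bar is 15 mm thick and its top is 22 mm above the bench.
- pad: the loose brake pad to turn, 0.25-0.42 kg, lining-down on the bench before the plate, long side within 15 deg of parallel to its front edge. 16 mm thick: steel back plate 56 (x) by 90 (y) by 6 mm, 112 mm over its two end ears, on a 10 mm black lining. Origin mid-plan at the lining's free face (bench level at the start). z points from lining to steel back (up at start, down when turned); x towards the plate at start.
- pad_far (a point): middle of the pad's +x long edge, 28 mm from the pad's middle, at half its thickness: the edge that meets the measuring plate and is the pivot. Here the lining (42 by 86 mm, with a narrow slot across) ends 2 mm short of the steel. Squeezed against the plate's front edge, the pad tips as a rising fingertip takes its near edge up by friction; past upright it falls over onto the plate.
- pad_near (a point): middle of the pad's -x long edge, 28 mm from the pad's middle, at half its thickness: towards the robot at the start, against the stop bar at the end. The lining ends 12 mm short of the steel here, so the steel edge overhangs with 10 mm of air beneath it at the start.
- turned_pad: an identical loose pad, already turned lining-up, on the plate a few mm from the stop bar, left or right of the working lane; to be left alone. Origin at its middle, on its underside
- tin: small closed steel tin with a black lid, 60 mm across, 55 mm tall, standing on the plate on the other side of the lane; to be left alone. Origin under its middle
- socket: upright steel wrench socket, 28 mm across, 40 mm tall, on the bench in front of the plate, left or right of the pad; leave alone. Origin under its middle
- piston: upright aluminium brake piston, 44 mm across, 38 mm tall, on the bench in front of the plate on the other side; leave alone. Origin under its middle
- hub_nut: small round flanged brass nut, 40 mm across, 22 mm tall, on the bench well to the robot's right; leave alone. Origin under its middle
- wrench: open-ended steel wrench, 200 mm long, lying on the bench well to the robot's left; leave alone. Origin on the bench, under its middle
Not all that is in view belongs to the job. Leave any purple look-alike of the pad alone.

How it is judged:
By the outcome, as a careful person would: the job done as asked, in the order asked, and still so for the second after the job is handed in, with the robot touching nothing.
It also fails if it takes over 51 s, if anything falls off the work surface, if the arm or the gripper's body presses on something with over 40 N, if the wrist force passes 120 N, or if a joint passes its speed limit or range.

## Robot

A 6-joint arm with a two-finger parallel gripper is mounted at the origin on the work surface. World frame = base frame: x ahead of the robot, y to its left, z up, the work surface at z = 0. Lengths are in m, angles in rad, forces in N, time in s.
With the tool pointing down it reaches from about 0.3 to 0.775 m from the base axis. Payload 14.6 kg.
Tool frame: the origin (TCP) lies midway between the tips of the shut fingers; the grasp point (between the pads) lies 19 mm behind it (robot.grasp_offset is the distance from the TCP to the grasp point, in m); z points along the fingers, x is the direction in which the jaws open and shut, and the axes are right-handed (so a half turn about z gives the same grasp; the last joint's range is limited). The gripper opens to 85 mm and grips with 20 to 120 N. Pads are 22 mm wide; open, the fingers measure 114 mm over their backs; the gripper's body (76 mm by 85 mm) begins 54 mm behind the grasp point. The pads swing forward as they close: fully open they stand 13 mm farther back than shut.
Start: joints at [1.139, 0.3, 1.521, -0, 1.321, -0.067], TCP at [0.196, 0.514, 0.231] pointing down, gripper open.
Joint ranges: [-3.03, 3.03], [-0.79, 2.21], [0.23, 2.52], [-1.04, 4.18], [0, 3.07], [-2.55, 2.55]. Speed limits (rad/s): [2.22, 2.22, 2.57, 3.14, 3.14, 3.14].

## Interface

Orientations are given as a unit quaternion [x, y, z, w].
In Python, from workcell import monitor, eyes, robot gives the robot as it stands.
- The arm moves only by the tool play_rows, never from a script. Its argument "increments" is one flat list of numbers, 7 for each row, row after row: the finger opening in mm, from 0 to 85.4, then the shift along the tool's x, y, z in mm, then the turn, a rotation vector about the tool's x, y, z in degrees. In form: [grip, tx, ty, tz, rx, ry, rz, grip, tx, ty, tz, rx, ry, rz, ...]. A call has 1 to 12 rows; each row is the pose to reach, as a shift and turn from the pose commanded when the call began, along the tool's axes at that moment; what a row does not reach only later rows make up. A row lasts 1/8 s, in which the tool goes at most 62.5 mm and 10.7 degrees, less where a joint would pass 70% of its speed; a pose out of reach is approached as far as the arm can. A call with a gripper value outside its range is refused whole. The fingers move at their own pace and stop on an object; "squeeze" is the grip in N (left out, the last holds). Time passes only in rows, so rows that repeat a pose let the fingers close. It gives the time, the measured TCP pose, the force and the opening at its end, in the units of the state.
- monitor.sense(): the state, without advancing time (a new reading comes with each control period).
- eyes.grab_frame(name): name is "scene" or "top"; returns a dict with "frame" (400x640x3 uint8, blue, green, red), "fx", "fy", "cx", "cy" (pixels), "k1" (the pictures are not rectified: a ray, as slopes to the right and down, at radius r is drawn at 1 + k1 r^2 times it, then the intrinsics apply), "pose" (4x4, takes a point from camera to world coordinates). Camera axes: x right, y up, looking along -z (the intrinsics and any distortion apply to the point x, -y, -z); pixel columns grow to the right and rows downward; lengths in m; the calibration is good to about 2 mm. A picture is of the moment at which its call begins. There is no depth.
- robot.close_job(): hands the job in, once; it reports no verdict.
The state is a dict: "time_s": time; "qpos": joint angles; "joint_vel": joint speeds; "tau": joint torques, N m; "position": TCP position; "eef_rot": TCP orientation; "contact_force": force on the tool from outside, world axes, zero at the start; "ft_torque": the same for the moment, N m; "width": opening from 0.0 (shut) to 1.0 (fully open).
Only numpy, scipy, OpenCV 4.12 (cv2) and the standard library are available. Lean on these libraries where they do the work, as an engineer would, in place of code of your own. Each camera call takes 0.05 s, during which the arm holds its last target.

## Working session

There is one attempt and no reset: what is moved stays moved. The work goes in short steps, Python scripts to look and compute and a tool call to move; the robot and the scene stay as the last step left them, time stands still between calls to the robot, and variables do not carry over. Pictures are saved under pics/ and viewed, and the job is handed in when it is done.

Besides the shell and the picture viewer there is one more tool, called after "Emit:" as name(argument=value, ...), one argument or row to a line, values as JSON. play_rows: Moves the arm, as the interface text tells. Its arguments: {"type":"object","properties":{"increments":{"type":"array","items":{"type":"number"}},"squeeze":{"type":"number"}},"required":["increments"]}

```bash
mkdir -p pics; cat > h.py <<'E'
import numpy as np,cv2
from workcell import monitor,eyes,robot
def grab(n,fn):
    d=eyes.grab_frame(n); cv2.imwrite('pics/'+fn+'.png',d['frame'])
    np.savez('pics/'+fn+'.npz',**{k:np.array(v) for k,v in d.items()}); return d
def load(fn): return np.load('pics/'+fn+'.npz')
def K(d): return np.array([[float(d['fx']),0,float(d['cx'])],[0,float(d['fy']),float(d['cy'])],[0,0,1]]),np.array([float(d['k1']),0,0,0,0])
def pix(d,uv,z):
    k,dist=K(d); p=cv2.undistortPoints(np.array([[uv]],float),k,dist)[0,0]
    T=d['pose']; r=T[:3,:3]@np.array([p[0],-p[1],-1]); o=T[:3,3]
    return o+r*(z-o[2])/r[2]
def proj(d,P):
    T=d['pose']; c=(np.asarray(P,float).reshape(-1,3)-T[:3,3])@T[:3,:3]; c=c*[1,-1,-1]
    k,dist=K(d); return cv2.projectPoints(c,np.zeros(3),np.zeros(3),k,dist)[0][:,0]
def crop(fn,u0,v0,u1,v1,s,out):
    im=cv2.imread('pics/'+fn+'.png')[v0:v1,u0:u1]; cv2.imwrite('pics/'+out+'.png',cv2.resize(im,None,fx=s,fy=s,interpolation=cv2.INTER_CUBIC))
E
python3 -c "
from h import *
for n in('scene','top'):
    d=grab(n,n+'0'); print(n,d['fx'],d['cx'],d['cy'],d['k1']); print(np.round(d['pose'],3))
print(monitor.sense(),robot.grasp_offset)"
```

```text
scene 466.3647843339322 311.82973803938233 199.5810633509365 -0.04831181822937045
[[ 0.78  -0.516  0.354  0.865]
 [ 0.625  0.645 -0.439 -0.433]
 [-0.001  0.564  0.826  0.918]
 [ 0.     0.     0.     1.   ]]
top 394.5945204625235 325.2190226400328 194.5517008409787 -0.10115005544093195
[[ 0.005  0.976 -0.217  0.313]
 [-1.     0.004 -0.004  0.011]
 [-0.003  0.217  0.976  0.928]
 [ 0.     0.     0.     1.   ]]
{'time_s': 0.1, 'qpos': array([ 1.13939660e+00,  3.00395586e-01,  1.52151232e+00,  1.06266623e-05,
        1.32071036e+00, -6.66389923e-02]), 'joint_vel': array([ 0.00012675, -0.00172717, -0.00158235, -0.00034648,  0.00379689,
        0.00035242]), 'tau': array([ 1.21114343e-03, -5.44377100e+01, -3.62368584e+01, -5.48653611e-05,
        2.94768877e-03, -4.34769208e-05]), 'position': array([0.19613192, 0.51361676, 0.23079183]), 'eef_rot': array([ 8.23628522e-01,  5.67129433e-01, -4.43419576e-04,  2.57632544e-04]), 'contact_force': array([ 0.29398265,  0.2451837 , -0.39948807]), 'ft_torque': array([ 0.02960681,  0.02703986, -0.02619362]), 'width': 0.9983068357785967} 0.0187
```

View pics/top0.png

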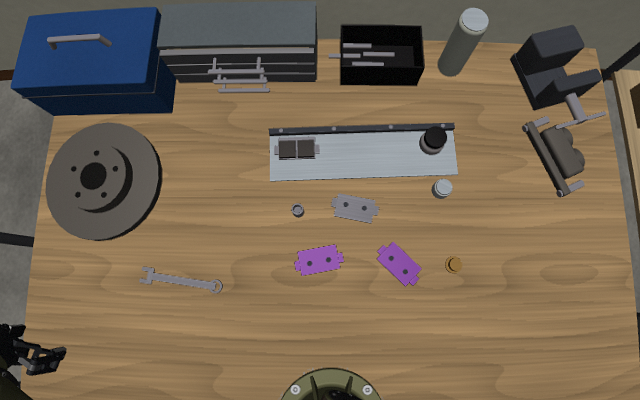

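View pics/scene0.png

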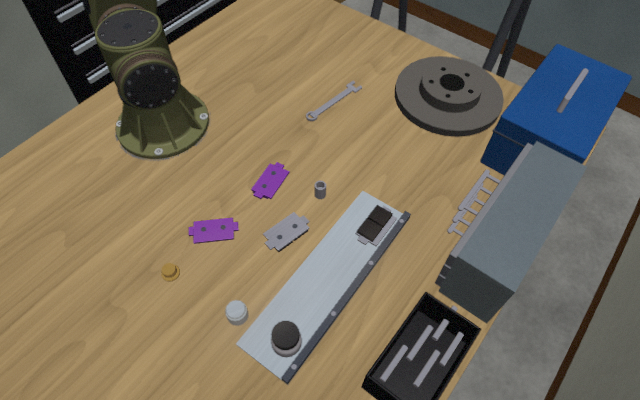

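```bash
python3 -c "
from h import *
crop('top0',260,115,470,235,3.8,'t0c'); crop('scene0',220,160,420,385,2.6,'s0c')"
```

```text
(no output)
```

View pics/t0c.png

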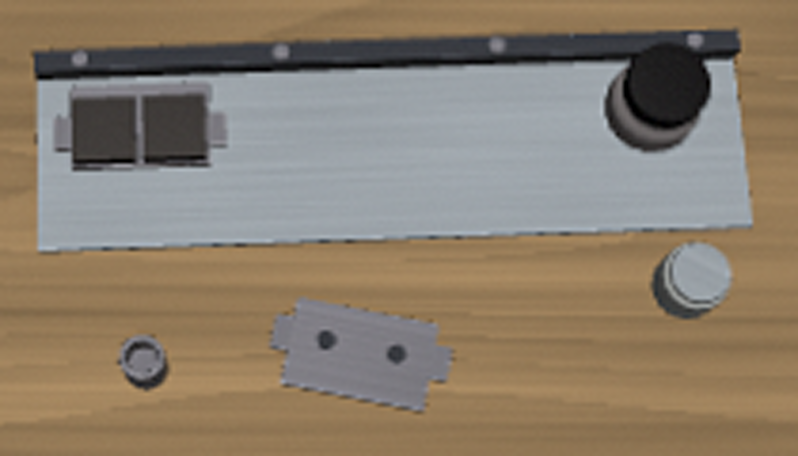

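View pics/s0c.png

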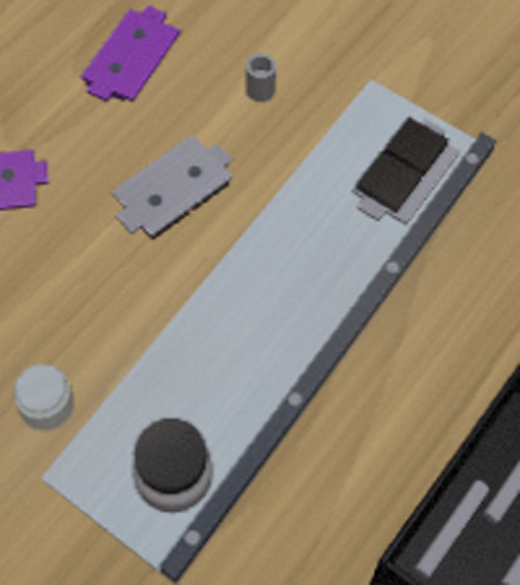

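```bash
python3 -c "
from h import *
np.set_printoptions(precision=4,suppress=True)
t=load('top0');s=load('scene0')
T=lambda u,v,z:pix(t,(260+u/3.8-.37,115+v/3.8-.37),z)
S=lambda u,v,z:pix(s,(220+u/2.6-.3,160+v/2.6-.3),z)
L,R=T(40,251,.006),T(751,227,.006);print('front',L,R,np.linalg.norm(L-R),np.degrees(np.arctan2(*(L-R)[:2])))
a,b=S(372,81,.006),S(43,479,.006);print('front s',a,b,np.linalg.norm(a-b),np.degrees(np.arctan2(*(a-b)[:2])))
c=[T(*x,.016) for x in [(298,300),(437,324),(424,411),(283,385)]];print('pad',c,np.mean(c,0))
print([np.linalg.norm(c[i]-c[i-1]) for i in range(4)], np.degrees(np.arctan2(*(c[0]-c[1])[:2])),np.degrees(np.arctan2(*(c[3]-c[2])[:2])))
print('holes s/t',S(194,171,.016),S(155,200,.016),T(327,340,.016),T(396,354,.016))
print('socket',T(145,352,.04),S(260,64,.04),'piston',T(698,274,.038),S(43,387,.038),'tin',T(668,86,.055),S(172,453,.055))
print('tp',[T(*x,.022) for x in [(72,97),(209,97),(207,163),(72,165)]], T(212,85,.012),T(226,130,.012))
"
```

```text
front [0.5519 0.1485 0.006 ] [ 0.5702 -0.3078  0.006 ] 0.4565929473738333 -2.2967034497455017
front s [0.5539 0.148  0.006 ] [ 0.5731 -0.309   0.006 ] 0.45741901709800287 -2.4051915277654405
pad [array([ 0.5185, -0.0153,  0.016 ]), array([ 0.5035, -0.1017,  0.016 ]), array([ 0.4489, -0.0926,  0.016 ]), array([ 0.4648, -0.006 ,  0.016 ])] [ 0.4839 -0.0539  0.016 ]
[np.float64(0.054489544994509635), np.float64(0.08771614901277482), np.float64(0.05537569537432401), np.float64(0.08805402347314385)] 9.784101569686243 10.360329553207597
holes s/t [ 0.4919 -0.0334  0.016 ] [ 0.4844 -0.0765  0.016 ] [ 0.4931 -0.0332  0.016 ] [ 0.4845 -0.0759  0.016 ]
socket [0.4805 0.0777 0.04  ] [0.4762 0.0788 0.04  ] piston [ 0.531  -0.2612  0.038 ] [ 0.5344 -0.2623  0.038 ] tin [ 0.6472 -0.2449  0.055 ] [ 0.6483 -0.2433  0.055 ]
tp [array([0.6498, 0.1294, 0.022 ]), array([0.65  , 0.0415, 0.022 ]), array([0.6057, 0.0423, 0.022 ]), array([0.6041, 0.1278, 0.022 ])] [0.662 0.04  0.012] [0.6312 0.0307 0.012 ]
```

```bash
cat >> h.py <<'E'
from scipy.spatial.transform import Rotation as Ro
YAW=np.radians(2.35)
def Rt(tilt=0):  # tool y along plate x, z down; tilt about tool x (deg)
    c,s=np.cos(YAW),np.sin(YAW)
    return Ro.from_matrix(np.array([[-s,c,0],[c,s,0],[0,0,-1]]).T)*Ro.from_euler('x',tilt,degrees=True)
def rel(P,tilt=0,cur=None):
    st=monitor.sense(); p,R=(st['position'],Ro.from_quat(st['eef_rot'])) if cur is None else cur
    return np.round(np.r_[R.inv().apply(np.array(P)-p)*1000,(R.inv()*Rt(tilt)).as_rotvec(degrees=True)],2)
E
python3 -c "
from h import *
t=load('top0')
print(Rt().as_matrix())
print([np.round(pix(t,p,.016),3) for p in [(325,244),(343,257),(393,243),(380,247),(421,279)]])
print(rel((.425,-.06,.12)),rel((.425,-.06,.002)))"
```

```text
[[-0.04100374  0.99915899  0.        ]
 [ 0.99915899  0.04100374  0.        ]
 [ 0.          0.         -1.        ]]
[array([0.399, 0.015, 0.016]), array([ 0.369, -0.026,  0.016]), array([ 0.402, -0.142,  0.016]), array([ 0.393, -0.112,  0.016]), array([ 0.32 , -0.204,  0.016])]
[-4.5412e+02  4.1844e+02  1.1122e+02 -2.0000e-02  6.0000e-02 -2.3250e+01] [-4.5400e+02  4.1845e+02  2.2922e+02 -2.0000e-02  6.0000e-02 -2.3250e+01]
```

Emit:
play_rows(
  increments=[40, -454, 418, 111, 0, 0, -23.25, 40, -454, 418, 111, 0, 0, -23.25, 40, -454, 418, 111, 0, 0, -23.25, 40, -454, 418, 111, 0, 0, -23.25, 40, -454, 418, 111, 0, 0, -23.25, 40, -454, 418, 111, 0, 0, -23.25, 40, -454, 418, 111, 0, 0, -23.25, 40, -454, 418, 111, 0, 0, -23.25, 40, -454, 418, 111, 0, 0, -23.25, 40, -454, 418, 111, 0, 0, -23.25, 40, -454, 418, 111, 0, 0, -23.25, 40, -454, 418, 111, 0, 0, -23.25],
  squeeze=60,
)

```text
time_s: 1.6
position: [0.4244, -0.0593, 0.12]
eef_rot: [0.693, 0.721, -0.0, -0.0]
contact_force: [-0.9, 0.2, 0.2]
width: 0.467
```

```bash
python3 -c "
from h import *
d=grab('scene','s1');grab('top','t1');print(rel((.425,-.06,.002)),monitor.sense()['position'])
crop('s1',150,60,420,300,2.9,'s1c')"
```

```text
[-1.5800e+00  4.3000e-01  1.1843e+02  0.0000e+00 -1.0000e-02  7.0000e-02] [ 0.42449721 -0.0584464   0.12043432]
```

View pics/s1c.png

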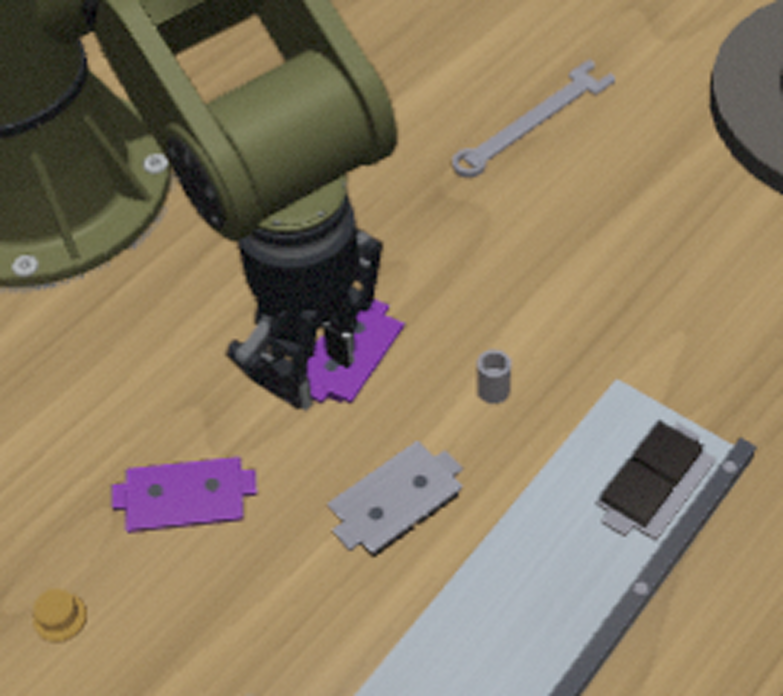

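Emit:
play_rows(
  increments=[40, 0, 0, 55, 0, 0, 0, 40, 0, 0, 100, 0, 0, 0, 40, 0, 0, 112, 0, 0, 0, 40, 0, 0, 117, 0, 0, 0, 40, 0, 0, 119, 0, 0, 0, 40, 0, 0, 119, 0, 0, 0],
)

```text
time_s: 2.45
position: [0.4253, -0.0595, 0.0022]
eef_rot: [0.692, 0.721, 0.0, 0.001]
contact_force: [-0.3, -0.1, 0.9]
width: 0.469
```

```bash
python3 -c "
from h import *
d=grab('scene','s2');grab('top','t2');print(monitor.sense()['position'],monitor.sense()['contact_force'])
crop('s2',180,100,380,290,3,'s2c')"
```

```text
[ 0.4251586  -0.05953736  0.00201041] [ 0.12109173  0.11431979 -0.85641501]
```

View pics/s2c.png

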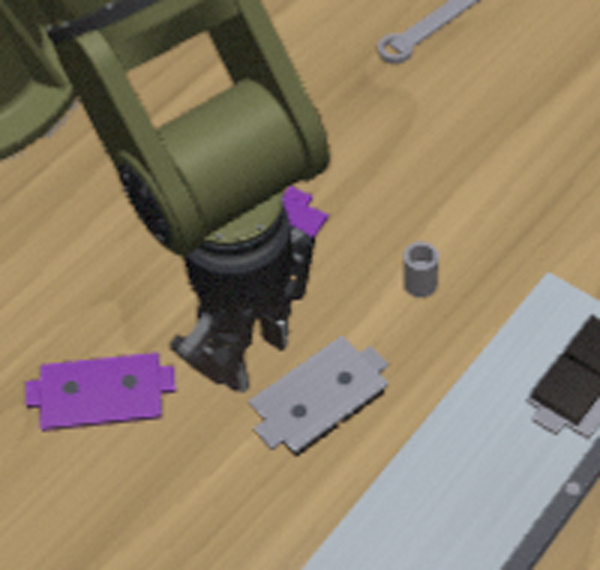

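Emit:
play_rows(
  increments=[40, 0, 8, 0, 0, 0, 0, 40, 0, 14, 0, 0, 0, 0, 40, 0, 20, 0, 0, 0, 0, 40, 0, 26, 0, 0, 0, 0, 40, 0, 32, 0, 0, 0, 0, 40, 0, 38, 0, 0, 0, 0, 40, 0, 44, 0, 0, 0, 0, 40, 0, 50, 0, 0, 0, 0, 40, 0, 53, 0, 0, 0, 0, 40, 0, 55, 0, 0, 0, 0],
)

```text
time_s: 3.8
position: [0.4797, -0.0572, 0.0012]
eef_rot: [0.692, 0.721, -0.0, -0.0]
contact_force: [-2.9, -0.6, 1.4]
width: 0.469
```

```bash
python3 -c "
from h import *
d=grab('scene','s3');grab('top','t3');print(monitor.sense()['position'],monitor.sense()['contact_force'])
crop('s3',200,130,400,300,3,'s3c');crop('t3',260,115,470,235,3.8,'t3c')"
```

```text
[ 0.47992624 -0.05721264  0.00132937] [ 0.36127078 -0.23802698 -0.1650641 ]
```

View pics/s3c.png

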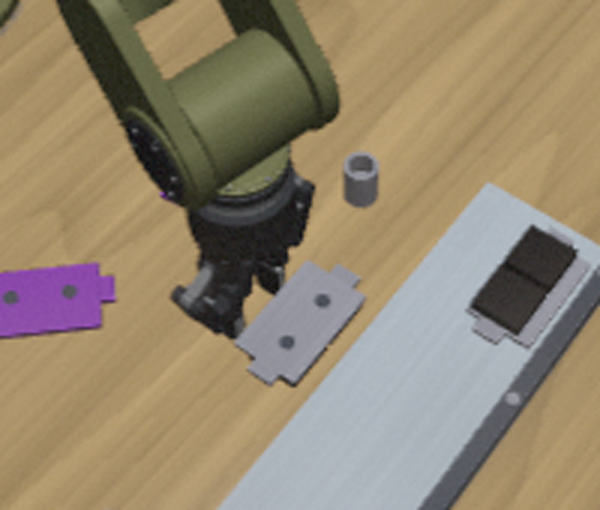

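View pics/t3c.png

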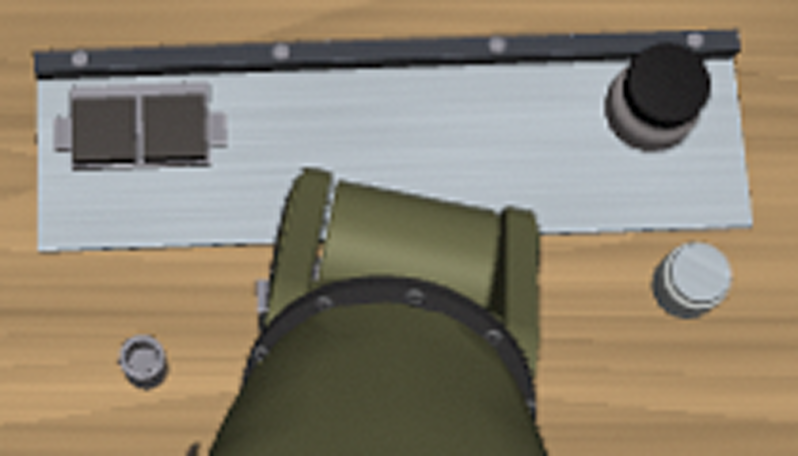

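```bash
python3 -c "
from h import *
s=load('s3');S=lambda u,v,z:pix(s,(200+u/3-.33,130+v/3-.33),z)
a,b=S(322.5,300.5,.016),S(287.5,342.5,.016);print(a,b,(a+b)/2,np.degrees(np.arctan2(*(a-b)[:2])))
print('front steel corners',S(365,300,.016),S(292,384,.016),'plate',S(365,318,.006),S(220,508,.006))"
```

```text
[ 0.52175936 -0.0241712   0.016     ] [ 0.52422222 -0.06798753  0.016     ] [ 0.52299079 -0.04607936  0.016     ] -3.217127061281437
front steel corners [ 0.5463096  -0.00397455  0.016     ] [ 0.54854462 -0.09209571  0.016     ] plate [ 0.55243712 -0.01154927  0.006     ] [ 0.56742957 -0.193116    0.006     ]
```

Emit:
play_rows(
  increments=[40, 0, 3, 0, 0, 0, 0, 40, 0, 6, 0, 0, 0, 0, 40, 0, 9, 0, 0, 0, 0, 40, 0, 11, 0, 0, 0, 0, 40, 0, 13, 0, 0, 0, 0, 40, 0, 13, 0, 0, 0, 0],
)

```text
time_s: 4.65
position: [0.493, -0.0567, 0.0013]
eef_rot: [0.692, 0.721, 0.0, 0.0]
contact_force: [-1.1, 0.9, 0.2]
width: 0.467
```

Emit:
play_rows(
  increments=[40, 0, -4, 0, 0, 0, 0, 40, 9, -4, 0, 0, 0, 0, 40, 9, 0, 0, 0, 0, 0, 40, 9, 2, 0, 0, 0, 0, 40, 9, 3, 0, 0, 0, 0, 40, 9, 4, 0, 0, 0, 0, 40, 9, 4, 0, 0, 0, 0],
)

```text
time_s: 5.52
position: [0.4945, -0.0474, 0.0011]
eef_rot: [0.692, 0.721, -0.002, -0.002]
contact_force: [-18.4, 1.1, 14.9]
width: 0.467
```

```bash
python3 -c "
from h import *
d=grab('scene','s4');print(monitor.sense()['position'],monitor.sense()['contact_force'])
crop('s4',210,140,390,300,3.5,'s4c')"
```

```text
[ 0.49443397 -0.04737622  0.0010712 ] [-17.75806177   1.28345379  14.24389654]
```

View pics/s4c.png

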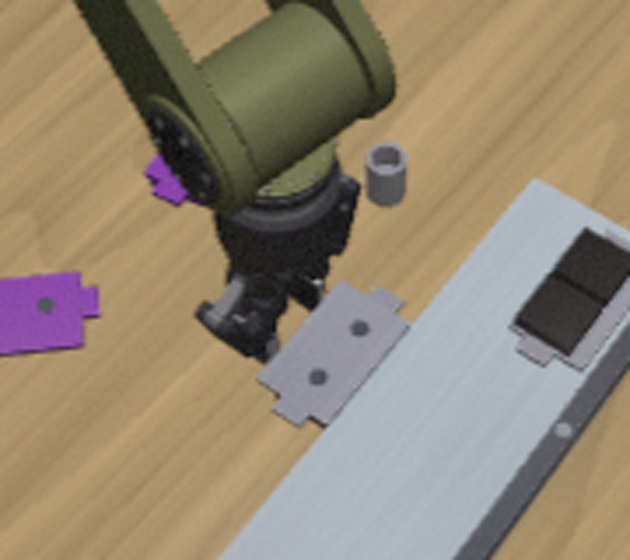

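Emit:
play_rows(
  increments=[40, 0, 1, 0, 0, 0, 0, 40, 0, 1.3, -3, 0, 0, 0, 40, 0, 1.7, -6, 0, 0, 0, 40, 0, 2.5, -9, 0, 0, 0, 40, 0, 3.5, -12, 0, 0, 0, 40, 0, 4.5, -15, 0, 0, 0, 40, 0, 5.6, -18, 0, 0, 0],
)

```text
time_s: 6.45
position: [0.4995, -0.0472, 0.0185]
eef_rot: [0.692, 0.721, -0.002, -0.003]
contact_force: [-14.9, 0.3, 5.5]
width: 0.47
```

```bash
python3 -c "
from h import *
d=grab('scene','s5');print(monitor.sense()['position'],monitor.sense()['contact_force'])
crop('s5',210,140,390,300,3.5,'s5c')"
```

```text
[ 0.49981506 -0.04716077  0.01884475] [-16.99031454  -0.12113652   7.31083257]
```

View pics/s5c.png

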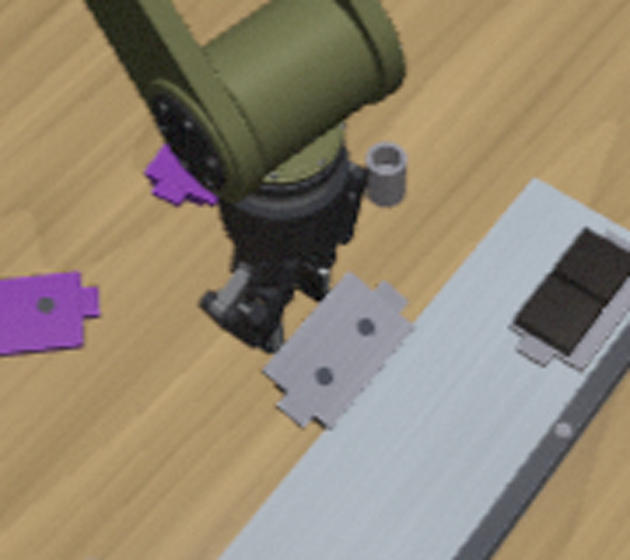

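```bash
cat >> h.py <<'E'
def padpts(th,y=(-.001,-.091),xp=None,dx=0):
    # steel top corners near-left, near-right, far-right, far-left at tilt th
    o=[];t=np.radians(th)
    for a,yy in [(-54,y[0]),(-54,y[1]),(2,y[1]),(2,y[0])]:
        X=a*np.cos(t)+10*np.sin(t); Z=-a*np.sin(t)+10*np.cos(t)
        o.append([.559+(-.041)*yy+X/1000+dx, yy+.041*X/1000, .006+Z/1000])
    return np.array(o)
E
python3 -c "
from h import *
for f,ths in (('s4',(0,)),('s5',(0,10,20))):
    s=load(f)
    for th in ths: print(f,th,((proj(s,padpts(th))-[210,140])*3.5).round().tolist())"
```

```text
s4 0 [[340.0, 279.0], [254.0, 377.0], [326.0, 425.0], [411.0, 323.0]]
s5 0 [[340.0, 279.0], [254.0, 377.0], [326.0, 425.0], [411.0, 323.0]]
s5 10 [[343.0, 273.0], [257.0, 373.0], [328.0, 427.0], [413.0, 325.0]]
s5 20 [[349.0, 269.0], [261.0, 369.0], [330.0, 429.0], [415.0, 327.0]]
```

Emit:
play_rows(
  increments=[40, 0, 2.2, -4, 0, 0, 0, 40, 0, 4.6, -8, 0, 0, 0, 40, 0, 7.5, -12, 0, 0, 0, 40, 0, 10.6, -15.5, 0, 0, 0, 40, 0, 14, -18.5, 0, 0, 0, 40, 0, 17.8, -21.5, 0, 0, 0],
)

```text
time_s: 7.25
position: [0.52, -0.0466, 0.0409]
eef_rot: [0.693, 0.721, 0.0, 0.0]
contact_force: [-1.0, -0.2, 0.7]
width: 0.468
```

```bash
python3 -c "
from h import *
d=grab('scene','s6');print(monitor.sense()['position'],monitor.sense()['contact_force'])
crop('s6',210,140,390,300,3.5,'s6c')
s=load('s6')
for th in (30,40,50,60): print(th,((proj(s,padpts(th))-[210,140])*3.5).round().tolist())"
```

```text
[ 0.52061123 -0.04661226  0.04132411] [0.21661083 1.44077112 1.20191142]
30 [[356.0, 267.0], [268.0, 368.0], [332.0, 431.0], [417.0, 329.0]]
40 [[364.0, 267.0], [276.0, 368.0], [334.0, 433.0], [418.0, 331.0]]
50 [[374.0, 269.0], [286.0, 371.0], [335.0, 435.0], [419.0, 333.0]]
60 [[386.0, 272.0], [298.0, 375.0], [336.0, 437.0], [420.0, 334.0]]
```

View pics/s6c.png

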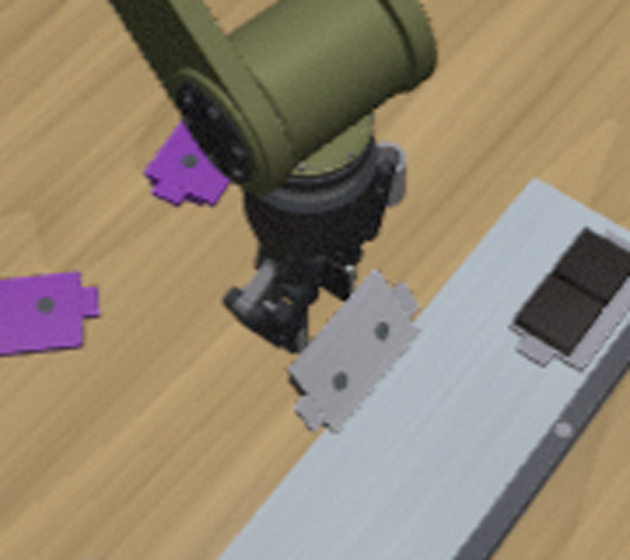

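Emit:
play_rows(
  increments=[40, 0, 4, -1.5, 0, 0, 0, 40, 0, 8, -4, 0, 0, 0, 40, 0, 12, -6, 0, 0, 0, 40, 0, 16, -7, 0, 0, 0, 40, 0, 20, -8, 0, 0, 0],
)

```text
time_s: 7.92
position: [0.54, -0.0457, 0.0489]
eef_rot: [0.692, 0.721, 0.0, 0.0]
contact_force: [0.3, -0.1, 0.9]
width: 0.47
```

```bash
python3 -c "
from h import *
d=grab('scene','s7');print(monitor.sense()['position'],monitor.sense()['contact_force'])
crop('s7',210,140,390,300,3.5,'s7c')
s=load('s7')
for th in (60,70,80): print(th,((proj(s,padpts(th))-[210,140])*3.5).round().tolist())"
```

```text
[ 0.54042816 -0.04574352  0.04903529] [-0.05318674 -0.08587361  0.50212853]
60 [[386.0, 272.0], [298.0, 375.0], [336.0, 437.0], [420.0, 334.0]]
70 [[398.0, 278.0], [310.0, 382.0], [337.0, 438.0], [421.0, 336.0]]
80 [[411.0, 285.0], [323.0, 389.0], [337.0, 440.0], [421.0, 338.0]]
```

View pics/s7c.png

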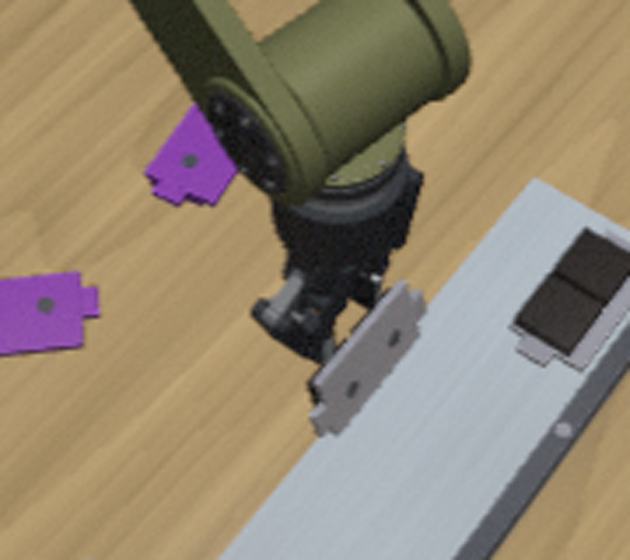

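Emit:
play_rows(
  increments=[40, 0, 4, 0, 0, 0, 0, 40, 0, 8, 0, 0, 0, 0, 40, 0, 12, 0, 0, 0, 0, 40, 0, 16, 1, 0, 0, 0, 40, 0, 20, 2, 0, 0, 0],
)

```text
time_s: 8.6
position: [0.5617, -0.0449, 0.0496]
eef_rot: [0.692, 0.721, 0.002, 0.002]
contact_force: [-3.4, 3.3, 33.7]
width: 0.469
```

```bash
python3 -c "
from h import *
d=grab('scene','s8');print(monitor.sense()['position'],monitor.sense()['contact_force'])
crop('s8',210,140,390,300,3.5,'s8c')"
```

```text
[ 0.56240307 -0.04494174  0.04984802] [-2.35766844  3.27597102 25.08577063]
```

View pics/s8c.png

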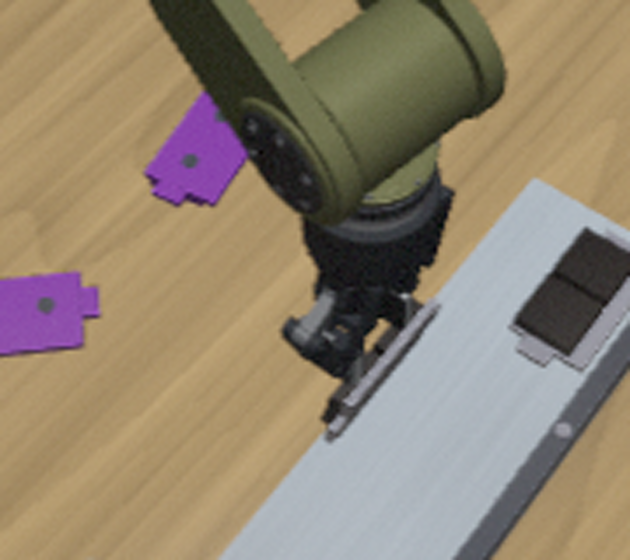

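Emit:
play_rows(
  increments=[40, 0, 0, -2, 0, 0, 0, 40, 0, 0, -5, 0, 0, 0, 40, 0, 4, -5, 0, 0, 0, 40, 0, 7, -5, 0, 0, 0],
)

```text
time_s: 9.15
position: [0.5669, -0.0446, 0.0515]
eef_rot: [0.692, 0.721, -0.0, -0.0]
contact_force: [0.5, -0.3, 0.5]
width: 0.468
```

```bash
python3 -c "
from h import *
d=grab('scene','s9');print(monitor.sense()['position'],monitor.sense()['contact_force'])
crop('s9',210,140,390,300,3.5,'s9c')"
```

```text
[ 0.5671029  -0.04461973  0.05153002] [-0.38917706  0.55802876  0.28004199]
```

View pics/s9c.png

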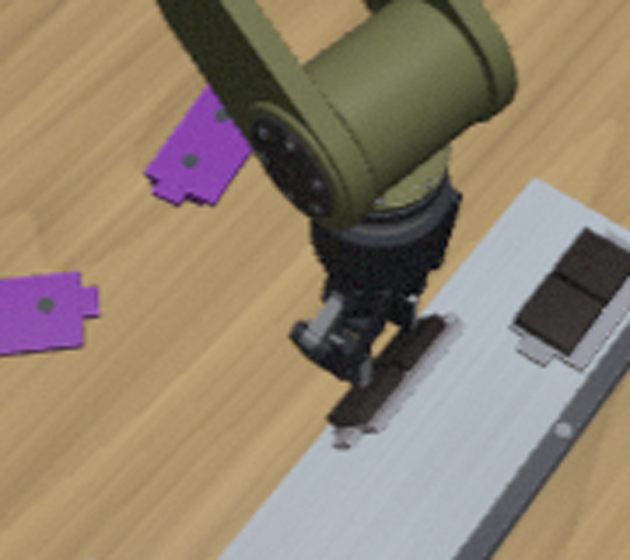

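Emit:
play_rows(
  increments=[40, 0, 0, 0, 0, 0, 0, 40, 0, 0, 0, 0, 0, 0, 40, 0, 0, 0, 0, 0, 0],
)

```text
time_s: 9.57
position: [0.5666, -0.0446, 0.0518]
eef_rot: [0.692, 0.721, -0.0, -0.0]
contact_force: [-0.1, -0.9, -0.3]
width: 0.469
```

```bash
python3 -c "
from h import *
d=grab('scene','s10');print(monitor.sense()['position'],monitor.sense()['contact_force'])
crop('s10',210,140,390,300,3.5,'s10c')"
```

```text
[ 0.5666185  -0.04463267  0.05179541] [-0.01603281 -0.10449919  0.04903515]
```

View pics/s10c.png

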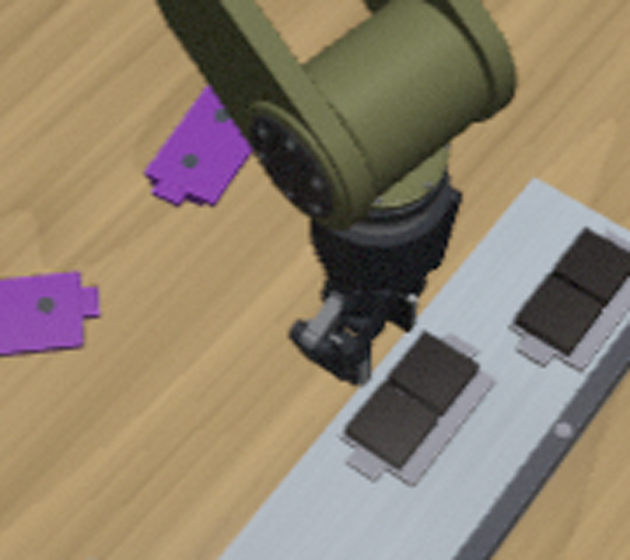

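```bash
python3 -c "
from h import *
s=load('s10');S=lambda u,v,z:pix(s,(210+u/3.5-.36,140+v/3.5-.36),z)
for n,p in dict(stL=(494,381,.012),stR=(413,486,.012),linFR=(400,467,.022),linFL=(479,368,.022),linNL=(425,332,.022),linNR=(345,434,.022),earL=(475,343,.012),tpear=(545,366,.012),tpearl=(518,348,.012)).items(): print(n,S(*p))
print(rel((.520,-.0495,.06)),rel((.520,-.0495,.009)))"
```

```text
stL [6.25024428e-01 5.35703214e-04 1.20000000e-02]
stR [ 0.62907922 -0.08798372  0.012     ]
linFR [ 0.61798998 -0.08683454  0.022     ]
linFL [ 0.61494989 -0.00267208  0.022     ]
linNL [ 0.57290297 -0.00313702  0.022     ]
linNR [ 0.57835702 -0.09037826  0.022     ]
earL [0.5994352  0.01513614 0.012     ]
tpear [0.64389792 0.02931399 0.012     ]
tpearl [0.62297537 0.02927143 0.012     ]
[ -2.95 -46.78  -8.2   -0.     0.    -0.  ] [ -2.95 -46.78  42.8   -0.     0.    -0.  ]
```

Emit:
play_rows(
  increments=[40, 0, -15, -3, 0, 0, 0, 40, 0, -28, -3, 0, 0, 0, 40, 0, -28, 20, 0, 0, 0, 40, 0, -28, 35, 0, 0, 0, 40, 0, -28, 42.5, 0, 0, 0, 40, 0, -28, 42.5, 0, 0, 0],
)

```text
time_s: 10.38
position: [0.5386, -0.0458, 0.0089]
eef_rot: [0.692, 0.721, -0.0, -0.0]
contact_force: [0.4, 0.4, 0.2]
width: 0.469
```

```bash
python3 -c "
from h import *
d=grab('scene','s11');grab('top','t11');print(monitor.sense()['position'],monitor.sense()['contact_force'])
crop('s11',210,140,390,300,3.5,'s11c')"
```

```text
[ 0.53901142 -0.04582168  0.00969681] [-0.22631021  0.6459189  -0.03323633]
```

View pics/s11c.png

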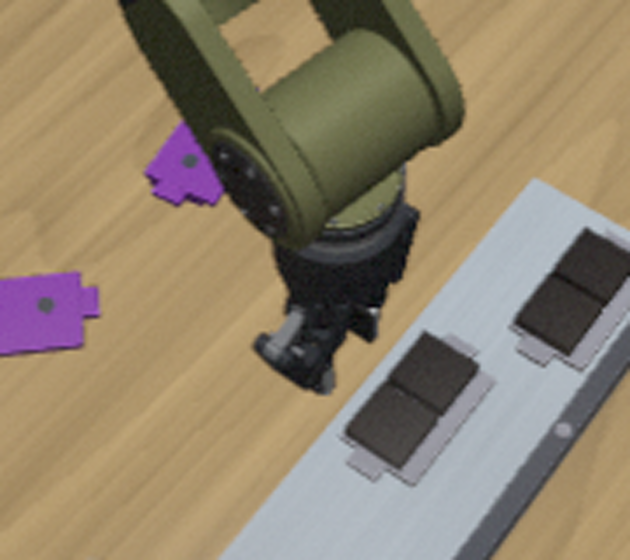

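Clear; the pad lies lining-up around crop (415,405). Push it on towards the stop.

Emit:
play_rows(
  increments=[40, 0, 8, 0, 0, 0, 0, 40, 0, 15, 0, 0, 0, 0, 40, 0, 20, 0, 0, 0, 0, 40, 0, 26, 0, 0, 0, 0, 40, 0, 32, 0, 0, 0, 0, 40, 0, 38, 0, 0, 0, 0, 40, 0, 44, 0, 0, 0, 0, 40, 0, 50, 0, 0, 0, 0, 40, 0, 56, 0, 0, 0, 0, 40, 0, 60, 0, 0, 0, 0],
)

```text
time_s: 11.72
position: [0.599, -0.0433, 0.0092]
eef_rot: [0.692, 0.721, -0.0, -0.0]
contact_force: [-2.2, 0.3, 1.7]
width: 0.47
```

```bash
python3 -c "
from h import *
d=grab('scene','s12');grab('top','t12');print(monitor.sense()['position'],monitor.sense()['contact_force'])
crop('s12',240,160,420,320,3.5,'s12c')"
```

```text
[ 0.59908753 -0.04327695  0.00928747] [-0.84418945 -0.48139856  0.13046748]
```

View pics/s12c.png

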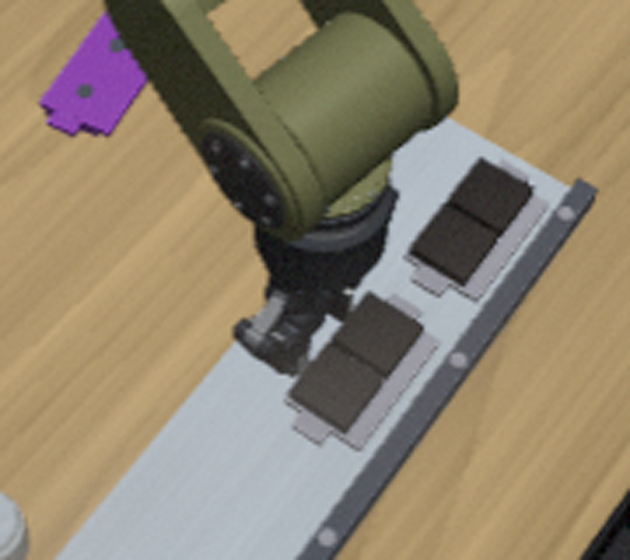

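Emit:
play_rows(
  increments=[40, 0, 3, 0, 0, 0, 0, 40, 0, 5, 0, 0, 0, 0, 40, 0, 7, 0, 0, 0, 0, 40, 0, 8.5, 0, 0, 0, 0, 40, 0, 10, 0, 0, 0, 0, 40, 0, 10, 0, 0, 0, 0],
)

```text
time_s: 12.58
position: [0.6088, -0.0429, 0.0093]
eef_rot: [0.692, 0.721, 0.0, 0.0]
contact_force: [-1.1, -0.2, 1.1]
width: 0.47
```

Emit:
play_rows(
  increments=[40, 0, 1, 0, 0, 0, 0, 40, 0, 2, 0, 0, 0, 0, 40, 0, 3, 0, 0, 0, 0, 40, 0, 3, 0, 0, 0, 0],
)

```text
time_s: 13.08
position: [0.6093, -0.0429, 0.0092]
eef_rot: [0.692, 0.721, -0.002, -0.002]
contact_force: [-24.7, -1.2, 15.0]
width: 0.465
```

```bash
python3 -c "
from h import *
d=grab('scene','s13');crop('s13',260,180,400,310,4.5,'s13c')"
```

View pics/s13c.png

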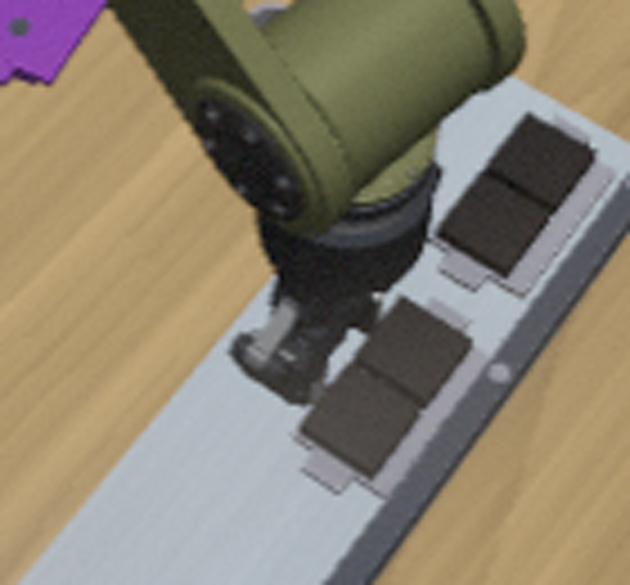

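Emit:
play_rows(
  increments=[40, 0, -2, 0, 0, 0, 0, 40, 0, -5, 0, 0, 0, 0, 40, 0, -15, 0, 0, 0, 0, 40, 0, -30, 0, 0, 0, 0, 40, 0, -40, -40, 0, 0, 0, 40, 0, -60, -95, 0, 0, 0, 40, 0, -110, -130, 0, 0, 0, 40, 0, -170, -140, 0, 0, 0, 40, 0, -220, -140, 0, 0, 0, 40, 0, -220, -140, 0, 0, 0],
)

```text
time_s: 14.38
position: [0.3893, -0.0517, 0.1494]
eef_rot: [0.693, 0.721, 0.0, 0.0]
contact_force: [0.2, -0.8, -0.1]
width: 0.471
```

```bash
python3 -c "
from h import *
d=grab('scene','s14');grab('top','t14');print(monitor.sense()['position'],monitor.sense()['contact_force'])
crop('s14',260,180,420,310,4.5,'s14c');crop('t14',260,115,470,235,3.8,'t14c')"
```

```text
[ 0.392014   -0.05190722  0.14975158] [-0.85148395 -1.05764701 -0.0956288 ]
```

View pics/s14c.png

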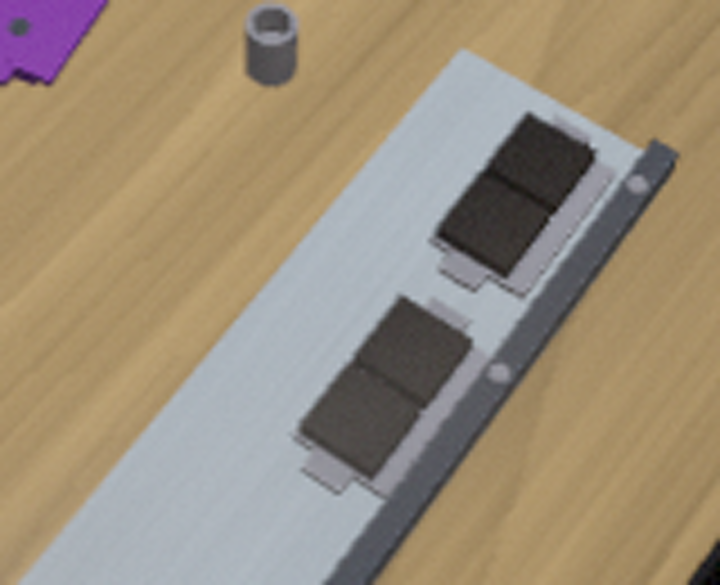

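View pics/t14c.png

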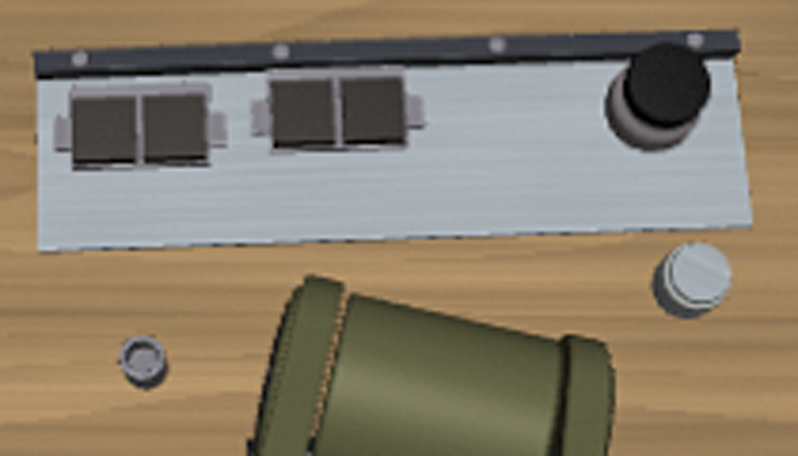

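```bash
python3 -c "
from h import *
crop('s14',325,235,385,300,9,'e1');
s=load('s14')
# expected steel far-edge line & stop top front edge
e=lambda x,y,z:[.559-.041*y+x,y+.041*x,z]
print(((proj(s,[e(.115,0,.012),e(.115,-.09,.012),e(.115,0,.022),e(.115,-.09,.022)])-[325,235])*9).round())"
```

```text
[[407. 222.]
 [198. 504.]
 [411. 203.]
 [200. 486.]]
```

View pics/e1.png

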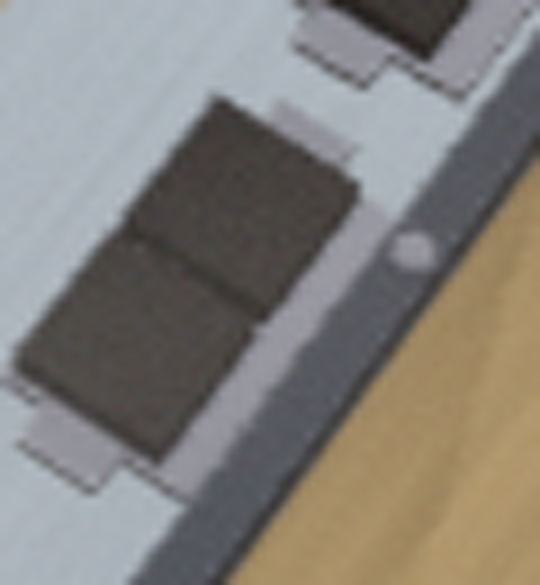

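```bash
python3 -c "
from h import *
crop('t14',320,125,380,160,12,'e2')"
```

```text
(no output)
```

View pics/e2.png

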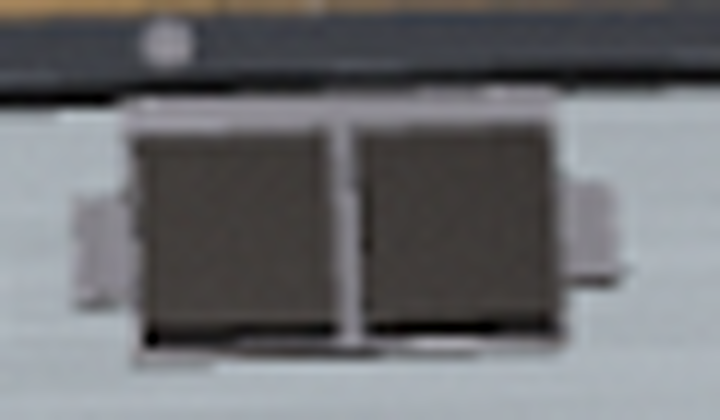

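```bash
python3 -c "
from h import *
t=load('t14');g=cv2.cvtColor(t['frame'],cv2.COLOR_BGR2GRAY)
for c in (326,329,334,338,343,350,356,361,365,368,372): print(c,g[129:139,c])
e=lambda x,y,z:[.559-.041*y+x,y+.041*x,z]
print(proj(t,[e(.115,0,.006),e(.115,-.09,.006),e(.115,0,.012),e(.115,-.09,.012)]))
"
```

```text
326 [ 64  65  63  32  13 166 175 172 174 174]
329 [ 63  65  58  27  45 164 172 166 172 170]
334 [139  96  45  20 129 143 147  81  58  63]
338 [ 64  68  39  16 130 143 141  81  59  60]
343 [ 66  66  29  43 130 144 129  73  59  61]
350 [ 65  76  39  69 128 142 109  64  55  57]
356 [ 67  59  29  94 130 141  95  60  58  58]
361 [ 65  48  21 133 140 141  83  54  55  57]
365 [ 68  44  17 115 139 144 101  73  61  60]
368 [ 69  41  17  83 163 177 172 172 173 174]
372 [ 67  41  13  82 161 179 171 172 174 172]
[[329.73883615 133.36146163]
 [365.89884876 132.17045572]
 [329.75775735 132.46965999]
 [366.13225455 131.27350169]]
```

```bash
python3 -c "
from h import *
t=load('t14');print(pix(t,(320+135/12,125+240/12),.022),pix(t,(320+555/12,125+240/12),.022))
print(rel((.59,-.042,.08)),rel((.59,-.042,.010)),rel((.61,-.0412,.010)))"
```

```text
[0.63768971 0.00109012 0.022     ] [ 0.63817023 -0.08380033  0.022     ]
[ 1.8800e+00  1.9811e+02  7.0090e+01  1.0000e-01  2.0000e-02 -2.0000e-02] [ 1.9100e+00  1.9799e+02  1.4009e+02  1.0000e-01  2.0000e-02 -2.0000e-02] [ 1.9000e+00  2.1800e+02  1.4012e+02  1.0000e-01  2.0000e-02 -2.0000e-02]
```

Emit:
play_rows(
  increments=[0, 2, 60, 30, 0, 0, 0, 0, 2, 120, 60, 0, 0, 0, 0, 2, 170, 70, 0, 0, 0, 0, 2, 197, 70, 0, 0, 0, 0, 2, 197, 105, 0, 0, 0, 0, 2, 197, 130, 0, 0, 0, 0, 2, 197, 140, 0, 0, 0, 0, 2, 197, 140, 0, 0, 0, 0, 2, 205, 140, 0, 0, 0, 0, 2, 211, 140, 0, 0, 0, 0, 2, 214, 140, 0, 0, 0],
)

```text
time_s: 15.85
position: [0.6063, -0.041, 0.0098]
eef_rot: [0.692, 0.721, 0.0, 0.0]
contact_force: [0.0, -0.7, 0.3]
width: 0.002
```

Emit:
play_rows(
  increments=[0, 0, 1.5, 0, 0, 0, 0, 0, 0, 3, 0, 0, 0, 0, 0, 0, 4.5, 0, 0, 0, 0, 0, 0, 6, 0, 0, 0, 0, 0, 0, 6, 0, 0, 0, 0],
)

```text
time_s: 16.48
position: [0.6084, -0.0409, 0.0088]
eef_rot: [0.692, 0.721, -0.003, -0.003]
contact_force: [-26.0, -1.4, 15.2]
width: -0.002
```

Pressed flat again at 26 N with the shut fingertips in the middle. Back off and check.

Emit:
play_rows(
  increments=[0, 0, -3, 0, 0, 0, 0, 0, 0, -6, 0, 0, 0, 0, 0, 0, -18, 0, 0, 0, 0, 0, 0, -30, -10, 0, 0, 0, 0, 0, -40, -50, 0, 0, 0, 0, 0, -70, -100, 0, 0, 0, 0, 0, -120, -130, 0, 0, 0, 0, 0, -180, -150, 0, 0, 0, 0, 0, -240, -150, 0, 0, 0, 0, 0, -240, -150, 0, 0, 0, 0, 0, -240, -150, 0, 0, 0],
)

```text
time_s: 17.85
position: [0.3724, -0.0508, 0.1602]
eef_rot: [0.693, 0.721, 0.001, 0.001]
contact_force: [0.3, -0.0, -0.3]
width: 0.0
```

```bash
python3 -c "
from h import *
d=grab('scene','s15');t=grab('top','t15');print(monitor.sense()['position'],monitor.sense()['contact_force'])
g=cv2.cvtColor(t['frame'],cv2.COLOR_BGR2GRAY)
for c in (326,329,334,338,343,350,356,361,365,368,372): print(c,g[129:139,c])
a=cv2.imread('pics/t0.png') if 0 else cv2.imread('pics/top0.png')
for f,b in(('top0','t15'),('scene0','s15')):
  m=cv2.absdiff(cv2.imread('pics/%s.png'%f),cv2.imread('pics/%s.png'%b)).max(2)>40
  n,l,st,c=cv2.connectedComponentsWithStats(m.astype(np.uint8)); print(b,[x[:5].tolist() for x in st[1:] if x[4]>8])
crop('t15',320,125,380,160,12,'e3')"
```

```text
[ 0.37262191 -0.05070952  0.15958047] [ 0.30036956 -0.33650356  0.51181306]
326 [ 63  64  62  33  15 164 174 172 173 172]
329 [ 63  64  59  26  45 162 169 165 169 170]
334 [138  95  43  19 130 141 146  80  59  59]
338 [ 64  66  37  19 131 142 140  79  58  60]
343 [ 66  67  29  42 129 143 129  71  57  60]
350 [ 65  76  39  67 129 141 107  63  54  56]
356 [ 65  57  27  94 129 141  93  59  57  59]
361 [ 66  49  22 132 138 139  85  53  56  58]
365 [ 67  43  19 114 136 144 100  70  62  61]
368 [ 69  39  21  82 161 176 170 171 173 173]
372 [ 68  38  14  81 159 177 169 169 171 171]
t15 [[330, 132, 37, 2, 37], [327, 135, 45, 20, 684], [273, 194, 151, 206, 16692], [0, 323, 67, 62, 2182], [326, 368, 11, 1, 11], [313, 378, 49, 22, 483], [362, 384, 11, 11, 83], [0, 389, 33, 11, 196], [209, 391, 42, 9, 210], [303, 392, 11, 8, 53]]
s15 [[82, 0, 183, 169, 9601], [156, 0, 29, 17, 211], [82, 44, 39, 60, 1067], [120, 48, 41, 15, 128], [130, 59, 31, 10, 95], [264, 212, 45, 40, 908], [325, 246, 40, 45, 823], [327, 284, 10, 6, 10]]
```

View pics/e3.png

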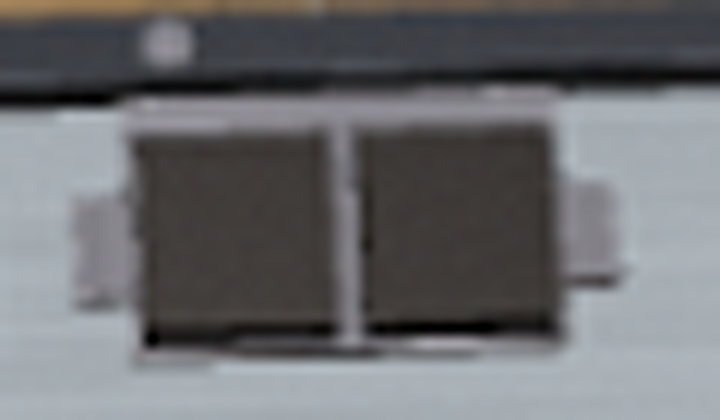

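View pics/s15.png

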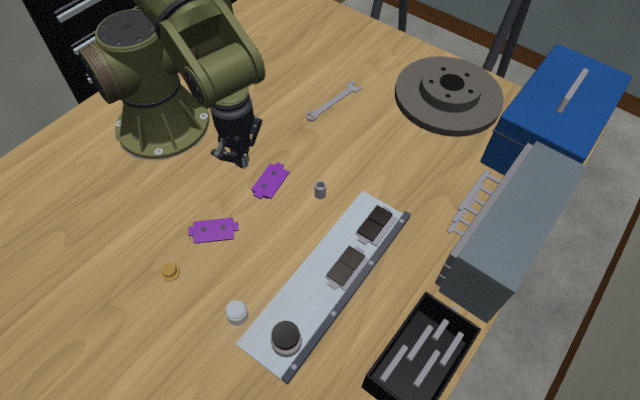

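The extra press moved nothing, so the pad was already seated. Nothing else in the scene has changed and the arm is clear.

```bash
python3 -c "
from h import *
print(robot.close_job())"
```

```text
the job is handed in; nothing more can be done
None
```

The brake pad is turned over and sits lining-up against the stop bar. I handed the job in at about 18 s of the 51 s allowed.

- **What I did:** With two fingertips I pushed the pad square against the plate's front edge. Squeezing it there at about 17 N, I raised the fingertips and pushed on until it fell over onto the plate. I then pushed it to the stop bar and pressed it there at about 25 N. A second press at 26 N with the fingers shut, in the middle of the edge, did not move it.
- **Last checks:** In the final pictures the pad lies lining-up with its long edge along the bar. The nearest arm part, the fingertips, ended about 0.16 m above the bench, with almost no force reading. Comparing the first and last pictures, only the pad and the arm changed place.
- **Uncertainty:** Measuring the edge in the top picture left a possible gap of about 0.5 mm at the left end. That is within what the picture can resolve, and since the second press changed nothing I take the edge to be flat against the bar.
- **Force peak:** While the pad was near upright, a fingertip briefly pressed down on the lining's edge at about 34 N. I raised the fingers before going on.

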